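Clip a blister tray into its sealing nest

TASK

Clip the blue blister tray, which is lying loose and crooked on top of the grey sealing nest, into the nest: front edge under the sprung bar at the far end, back edge sprung home under the two steel hooks, square and flat on the nest's floor. It goes in front edge first, then is pushed forward against the spring, pressed down at the back and let go; the tall fence helps to square it. Do not force it, and leave the vial, the bottle and the roller where they are.

Things in the scene. Friction and masses are not known exactly. Their poses are not given: they have to be found in the camera images.
- board: Dark bed plate, 246 x 146 mm, fixed. Origin: centre of its underside, on the worktop; x runs from the near (hook) end to the far (bar) end, y to the tall fence's side, z up. The light grey nest on it was clamped by its last user anywhere up to 15 mm either way along x (not moved in y, not turned): that setting is not reported and must be seen or felt.
- pocket_line (a point): Fixed to the bed: where the centre of the seated tray's underside lies if the nest is at mid-setting (true place: up to 15 mm either way along the board's x). It is on the pocket floor, 18 mm above the worktop. The pocket is 115 mm wide (y +-57.5 mm), between the tall fence on +y and a low chamfered wall, 4 mm high, on -y.
- fence_line (a point): Fixed to the bed: top inner edge of the tall fence, 20 mm above the pocket floor, 57.5 mm to +y of the pocket's middle. The fence is straight, 176 mm long, parallel to the board's x; the tray's left edge can be squared against it. A tall monitor stands beyond the board, to the left.
- hook_line (a point): Fixed to the bed: midway between the noses of the two fixed steel hooks if the nest is at mid-setting. Hooks 18 mm wide at y +-40 mm; tops 12 mm (the height of this point) and undersides of the noses 8 mm above the pocket floor; the noses reach 7 mm over the seated tray's back edge, which rests on the posts behind them.
- bar_line (a point): Fixed to the bed: middle of the resting spring bar's face, on the pocket floor, if the nest is at mid-setting. The bar spans the far end and slides 16 mm toward the far end, to a hard stop; its spring gives about 3.5 N at rest, 5 N with the tray seated (4 mm in), 9 N at the stop. Its lip reaches 8 mm toward the hooks, 8.7 to 12 mm above the pocket floor.
- tray_front (a point): Middle of the lower front edge of the tray. It goes under the bar's lip, on the pocket floor, against the bar's face.
- tray_back (a point): Middle of the lower back edge of the tray. It can only drop past the hook noses when the bar has been pushed in 11 mm or more; pushed until the bar is felt at its hard stop, it clears them by 5 mm.
- tray: Blue rigid tray of 7 x 4 cells, 150 (x) x 112 (y) x 10 mm, 0.15 to 0.27 kg. Origin: centre of its underside; +x to its front (bar) edge, z up. The last 14 mm at front and back are tongues 6 mm thick. From hook noses to bar lip is only 131 mm, so it goes in tilted, front first. It starts level on top of hooks and lip, 8 to 16 mm too far to -y, turned up to 5.2 degrees.
- tray_well (a point): Centre of the floor of the tray's finger well, 38.5 mm behind the tray's centre, 2 mm above its underside. The well is 37 (x) x 60 (y) mm and 8 mm deep: closed fingertips in it can draw, push and press the tray. Drawn back 5 to 16 mm, the tray's front edge comes off the bar's lip and drops to the pocket floor.
- vial: Amber vial with white cap, 44 mm across, 66 mm tall, standing beside the fence; origin: centre of its underside. Not to be disturbed.
- bottle: White stock bottle with blue cap, 62 mm across, 105 mm tall; origin: centre of its underside. Not to be disturbed.
- roller: Hand sealing roller (black rubber roller 56 mm wide, wooden handle along -x), 140 mm long, up to 34 mm high, lying on the low-wall side of the board; origin: on the worktop under its middle. Not to be disturbed.

How it is judged:
By the outcome, as a careful person would: the job done as asked, in the order asked, and still so for the second after the job is handed in, with the robot touching nothing.
It also fails if it takes over 54 s, if anything falls off the work surface, if the arm or the gripper's body presses on something with over 40 N, if the wrist force passes 120 N, or if a joint passes its speed limit or range.

ROBOT

A 6-joint arm with a two-finger parallel gripper is mounted at the origin on a cart in front of the work surface, level with it; the furniture and walls round the work are solid. World frame = base frame: x ahead of the robot, y to its left, z up, the work surface at z = 0. Lengths are in mm, angles in degrees, forces in N, time in s.
With the tool pointing down it reaches from about 300 to 875 mm from the base axis. Payload 6.4 kg.
Tool frame: the origin (TCP) lies on the centre line of the jaws, within the pads' length; the fingertips stand 22 mm ahead of it and the grasp point (between the pads) lies 3 mm ahead of it; z points along the fingers, y is the line along which they close (so a half turn about z gives the same grasp; the last joint's range is limited). The gripper opens to 88 mm and grips with 3 to 60 N. Pads are 18 mm wide; open, the fingers measure 123 mm over their backs; the gripper's body (75 mm by 187 mm) begins 45 mm behind the grasp point.
Start: joints at [52.294, 10.359, 92.074, -0, 77.567, -11.82], TCP at [251.028, 517.326, 233.614] pointing down, gripper open.
Joint ranges: [-171.53, 171.53], [-51.25, 118.39], [17.06, 147.69], [-65.23, 245.23], [0, 150.52], [-178.68, 178.68]. Speed limits (degrees/s): [147.25, 147.25, 172.46, 180, 180, 180].

INTERFACE

Orientations are given as [roll, pitch, yaw] about the fixed x, y, z axes, in that order (R = Rz(yaw) Ry(pitch) Rx(roll)).
In Python, from cell import arm, optics gives the robot as it stands (arm), with the cameras (optics).
- The arm moves only by the shell command python3 inch.py 'ROWS' [FORCE]. ROWS is a JSON list that holds a single list of rows (three levels of brackets), with 1 to 20 rows, each of 7 numbers: the opening from 0.0 (shut) to 1.0 (fully open), then dx, dy, dz in normalised numbers (1 is 75 cm), then a rotation vector rx, ry, rz in shares of 4 rad (1.0 is 4 rad); each row is the pose to reach, as a shift and turn from the pose commanded when the command began, along the tool's axes at that moment; what a row does not reach only later rows make up. A row lasts 1/12 s, in which the tool goes at most 41.7 mm and 7.16 degrees, less where a joint would pass 70% of its speed; a pose out of reach is approached as far as the arm can. The fingers move at their own pace and stop on an object; FORCE is the grip in N (left out, the last holds). Time passes only in rows, so rows that do not move let the fingers close. It prints the time, the measured TCP pose, the force, the opening and the grip force at its end. Input that does not fit is refused with a message, and nothing moves.
- arm.observe(): the state, without advancing time (a new reading comes with each control period).
- optics.snapshot(name): name is "scene" or "top"; returns a dict with "pixels" (384x512x3 uint8, red, green, blue), "mtx" (3x3 intrinsics, pixels), "world_from_camera" (4x4, takes a point from camera to world coordinates). Camera axes: x right, y down, z forward; pixel columns grow to the right and rows downward; lengths in mm; the calibration is good to about 2 mm. A picture is of the moment at which its call begins. There is no depth.
- arm.finish_job(): hands the job in; it is judged then, once.
The state is a dict: "t": time; "joint_positions": joint angles; "dq": joint speeds; "effort": joint torques, N m; "position": TCP position; "tcp_rot": TCP orientation; "ft_force": force on the tool from outside, world axes, zero at the start; "wrist_torque": the same for the moment, N m; "opening": opening from 0.0 (shut) to 1.0 (fully open); "grasp_force": force on a finger pad.
Only numpy, scipy, OpenCV 4.12 (cv2) and the standard library are available. Lean on these libraries where they do the work, as an engineer would, in place of code of your own. Each camera call takes 0.05 s, during which the arm holds its last target. There are 200 camera calls.

## Working session

There is one attempt and no reset: what is moved stays moved. The work goes in short steps, Python scripts to look and compute and a shell command to move; the robot and the scene stay as the last step left them, time stands still between calls to the robot, and variables do not carry over. Pictures are saved under pics/ and viewed, at most 13 in all, crops included, and the job is handed in when it is done.

```bash
ls; mkdir -p pics; python3 - <<'E'
from cell import arm, optics
import cv2,numpy as np
np.set_printoptions(precision=2,suppress=True)
print(arm.observe())
for n in ("scene","top"):
    s=optics.snapshot(n); cv2.imwrite(f"pics/{n}0.png",s["pixels"][...,::-1]); print(s["mtx"],s["world_from_camera"])
E
```

```text
cell.py
inch.py
pics
{'t': 0.0, 'joint_positions': array([ 52.29,  10.4 ,  92.13,   0.  ,  77.57, -11.82]), 'dq': array([-0.07, -0.05,  0.01, -0.05, -0.03, -0.06]), 'effort': array([ -0.  , -43.39, -34.19,   0.07,   0.04,  -0.  ]), 'position': array([250.67, 516.88, 232.74]), 'tcp_rot': array([-179.9 ,   -0.02,  154.11]), 'ft_force': array([-0.12,  0.24, -0.23]), 'wrist_torque': array([-0.05,  0.01, -0.01]), 'grasp_force': 0.0, 'opening': 1.0017911102693022}
[[468.49   0.   253.11]
 [  0.   468.49 194.43]
 [  0.     0.     1.  ]] [[   0.88   -0.35    0.33  117.21]
 [  -0.48   -0.64    0.6  -871.86]
 [   0.     -0.68   -0.73  903.96]
 [   0.      0.      0.      1.  ]]
[[498.85   0.   255.22]
 [  0.   498.85 186.  ]
 [  0.     0.     1.  ]] [[  -0.01   -0.99    0.11  320.8 ]
 [  -1.      0.     -0.02 -155.16]
 [   0.02   -0.11   -0.99 1395.38]
 [   0.      0.      0.      1.  ]]
```

View pics/scene0.png

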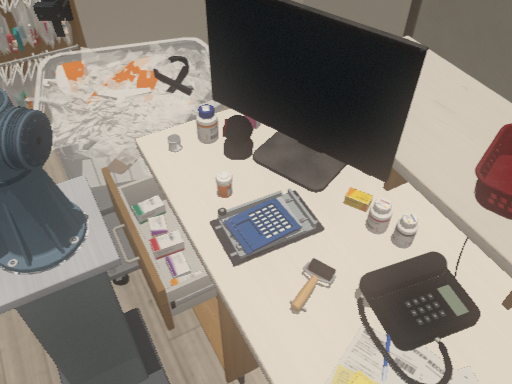

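View pics/top0.png

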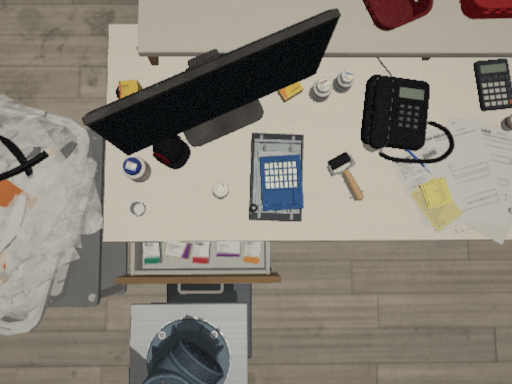

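The scene view shows the board around (267,225) with the blue tray on it, the vial at (224,184) and the roller at (313,283). In the top view the board spans columns 250–303 and rows 134–220, and the tray is at (281,182). I'll enlarge both.

```bash
python3 - <<'E'
import cv2,numpy as np
a=cv2.imread("pics/top0.png")[125:228,205:375]; b=cv2.imread("pics/scene0.png")[165:265,200:330]
a=cv2.resize(a,None,fx=4.7,fy=4.7,interpolation=cv2.INTER_CUBIC)
cv2.imwrite("pics/ca.png",a)
cv2.imwrite("pics/cb.png",cv2.resize(b,None,fx=6,fy=6,interpolation=cv2.INTER_CUBIC))
E
```

```text
(no output)
```

View pics/ca.png

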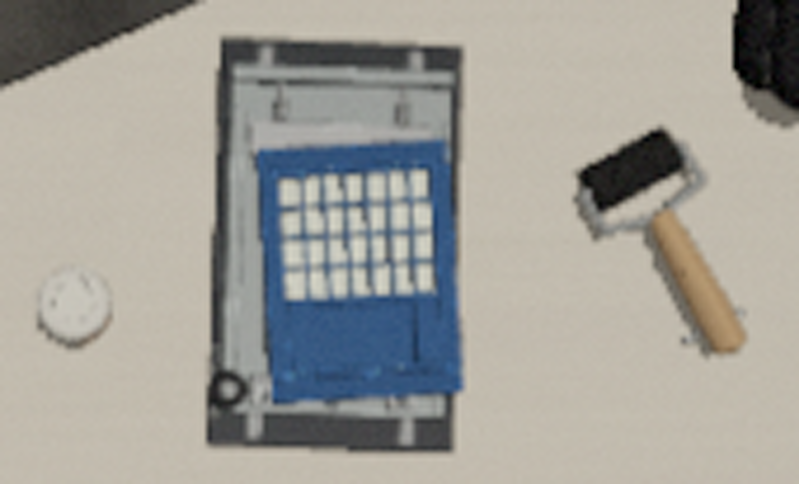

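View pics/cb.png

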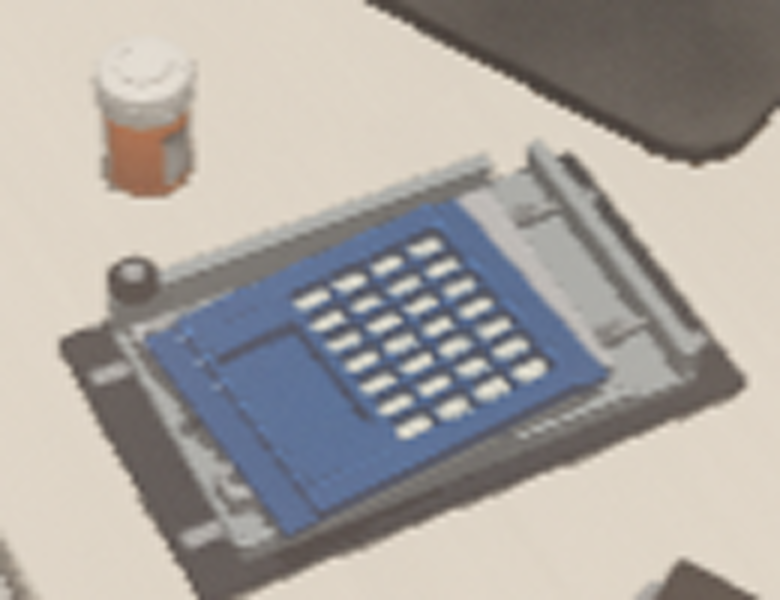

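The crops show the tray turned a few degrees. Its front edge lies over the pinkish bar strip (top crop row ~135) and its back edge lies over the hooks (row ~395), toward the low wall. There is a clamp knob at (230,388). Next I'll get corners from colour masks and triangulate.

```bash
cat > h.py <<'E'
import cv2,numpy as np
np.set_printoptions(precision=1,suppress=True)
def snap(arm,n):
    s=optics.snapshot(n); return s
def blue(img):
    h=cv2.cvtColor(img,cv2.COLOR_RGB2HSV)
    return cv2.inRange(h,(100,110,60),(125,255,255))
def dark(img):
    h=cv2.cvtColor(img,cv2.COLOR_RGB2HSV)
    return cv2.inRange(h,(0,0,30),(180,80,105))
def big(m,roi):
    z=np.zeros_like(m); a,b,c,d=roi; z[a:b,c:d]=m[a:b,c:d]
    z=cv2.morphologyEx(z,cv2.MORPH_CLOSE,np.ones((5,5)))
    cs=cv2.findContours(z,cv2.RETR_EXTERNAL,cv2.CHAIN_APPROX_NONE)[0]
    return cv2.convexHull(max(cs,key=cv2.contourArea))
def quad(h):
    # 4-gon approx then fit a line to the contour near each side, intersect
    e=1
    q=cv2.approxPolyDP(h,e,True)
    while len(q)>4: e+=.5; q=cv2.approxPolyDP(h,e,True)
    q=q[:,0].astype(float)
    return q
def refine(m,q):
    cs=cv2.findContours(m,cv2.RETR_EXTERNAL,cv2.CHAIN_APPROX_NONE)[0]
    p=max(cs,key=cv2.contourArea)[:,0].astype(float); L=[]
    for i in range(4):
        a,b=q[i],q[(i+1)%4]; d=(b-a); l=np.hypot(*d); d/=l; n=np.array([-d[1],d[0]])
        s=(p-a)@d; k=(abs((p-a)@n)<2)&(s>.12*l)&(s<.88*l)
        vx,vy,x,y=cv2.fitLine(p[k].astype(np.float32),cv2.DIST_HUBER,0,.01,.01).ravel()
        L.append(np.cross([x,y,1],[x+vx,y+vy,1]))
    c=[np.cross(L[i-1],L[i]) for i in range(4)]
    return np.array([v[:2]/v[2] for v in c])
def ray(s,p):
    T=s["world_from_camera"]; d=np.linalg.inv(s["mtx"])@[p[0],p[1],1]; d=T[:3,:3]@d
    return T[:3,3],d/np.linalg.norm(d)
def plane(s,p,z):
    o,d=ray(s,p); return o+d*(z-o[2])/d[2]
def tri(a,p,b,q):
    o1,d1=ray(a,p);o2,d2=ray(b,q)
    t=np.linalg.lstsq(np.c_[d1,-d2],o2-o1,rcond=None)[0]
    x,y=o1+t[0]*d1,o2+t[1]*d2; return (x+y)/2,np.linalg.norm(x-y)
ROI={"top":(128,226,240,312),"scene":(180,265,205,325)}
def order(s,q,z):   # sort corners by world angle
    w=np.array([plane(s,p,z) for p in q]); c=w.mean(0)
    return q[np.argsort(np.arctan2(w[:,1]-c[1],w[:,0]-c[0]))]
def tray(arm,z=40):
    S={n:optics.snapshot(n) for n in ROI};Q={}
    for n in ROI:
        m=np.zeros((384,512),np.uint8);a,b,c,d=ROI[n];m[a:b,c:d]=blue(S[n]["pixels"])[a:b,c:d]
        m=cv2.morphologyEx(m,cv2.MORPH_CLOSE,np.ones((9,9)))
        q=quad(big(m,ROI[n])); Q[n]=order(S[n],refine(m,q),z)
    return S,Q
E
python3 - <<'E'
from cell import arm, optics
from h import *
S,Q=tray(arm)
for i in range(4): print("tray",Q["top"][i],Q["scene"][i],*tri(S["top"],Q["top"][i],S["scene"],Q["scene"][i]),plane(S["top"],Q["top"][i],40))
B={}
for n in ROI:
    im=S[n]["pixels"]; h=cv2.cvtColor(im,cv2.COLOR_RGB2HSV)
    a,b,c,d=(128,226,244,308) if n=="top" else (178,268,205,326)
    m=np.zeros((384,512),np.uint8); m[a:b,c:d]=(h[...,2]<170).astype(np.uint8)[a:b,c:d]*255
    m[a:b,c:d]|=(blue(im)[a:b,c:d])
    q=quad(big(m,ROI[n])); B[n]=order(S[n],q,12); print(n,B[n])
for i in range(4): print("board",*tri(S["top"],B["top"][i],S["scene"],B["scene"][i]),plane(S["top"],B["top"][i],10))
E
```

```text
Traceback (most recent call last):
  File "h.py", line 51, in tray
    q=quad(big(m,ROI[n])); Q[n]=order(S[n],refine(m,q),z)
           ~~~^^^^^^^^^^
  File "h.py", line 15, in big
    return cv2.convexHull(max(cs,key=cv2.contourArea))
                          ~~~^^^^^^^^^^^^^^^^^^^^^^^^
ValueError: max() iterable argument is empty
```

```bash
python3 - <<'E'
from cell import arm, optics
from h import *
for n,p in(("top",[(192,280),(200,290),(150,260),(180,257)]),("scene",[(227,240),(205,270),(240,255)])):
    im=optics.snapshot(n)["pixels"]; h=cv2.cvtColor(im,cv2.COLOR_RGB2HSV); print(n,[(im[q],h[q]) for q in p])
E
```

```text
top [(array([ 57,  89, 131], dtype=uint8), array([107, 144, 131], dtype=uint8)), (array([ 50,  86, 129], dtype=uint8), array([106, 156, 129], dtype=uint8)), (array([160, 162, 158], dtype=uint8), array([ 45,   6, 162], dtype=uint8)), (array([158, 161, 158], dtype=uint8), array([ 60,   5, 161], dtype=uint8))]
scene [(array([ 96, 115, 151], dtype=uint8), array([110,  93, 151], dtype=uint8)), (array([158, 158, 153], dtype=uint8), array([ 30,   8, 158], dtype=uint8)), (array([ 93, 114, 151], dtype=uint8), array([109,  98, 151], dtype=uint8))]
```

```bash
sed -i 's/(100,110,60)/(98,60,50)/' h.py; cat > m.py <<'E'
from cell import arm, optics
from h import *
S,Q=tray(arm)
for i in range(4): print("tray",Q["top"][i],Q["scene"][i],*tri(S["top"],Q["top"][i],S["scene"],Q["scene"][i]),plane(S["top"],Q["top"][i],40))
E
cat m.py - > m2.py <<'E'
B={}
for n in ROI:
    im=S[n]["pixels"]; h=cv2.cvtColor(im,cv2.COLOR_RGB2HSV)
    a,b,c,d=(128,226,244,308) if n=="top" else (178,268,205,326)
    m=np.zeros((384,512),np.uint8); m[a:b,c:d]=((h[...,2]<185)&(h[...,1]<60)|(blue(im)>0)).astype(np.uint8)[a:b,c:d]*255
    m[:]=cv2.morphologyEx(m,cv2.MORPH_CLOSE,np.ones((9,9)))
    cv2.imwrite(f"pics/m{n}.png",m[130:270,190:340])
    q=quad(big(m,ROI[n])); 
    try: q=refine(m,q)
    except Exception as e: print(e)
    B[n]=order(S[n],q,12); print(n,B[n])
for i in range(4): print("board",*tri(S["top"],B["top"][i],S["scene"],B["scene"][i]),plane(S["top"],B["top"][i],10))
E
python3 m2.py
```

```text
tray [302.4 207.5] [247.  252.5] [ 409.3 -311.9   33.2] 1.9228126309753222 [ 409.8 -311.5   40. ]
tray [299.6 154.6] [299.5 226.1] [ 554.8 -305.7   37.2] 3.266115877578999 [ 555.9 -306.    40. ]
tray [259.3 157.4] [274.3 197.2] [ 548.6 -194.8   35.6] 0.6796999499489688 [ 548.2 -194.8   40. ]
tray [262.7 210.5] [223.8 220.8] [ 402.3 -203.4   34.8] 0.259320136893572 [ 401.9 -203.2   40. ]
top [[302.2 221.5]
 [301.9 133.8]
 [250.5 131.6]
 [248.4 219.7]]
scene [[231.  266.5]
 [296.6 240.5]
 [332.  173.6]
 [217.2 212.9]]
board [ 369.6 -313.1    7.1] 6.714238602363604 [ 372.7 -313.9   10. ]
board [ 591.5 -307.7  -23.5] 75.23499068553267 [ 620.7 -316.8   10. ]
board [ 659.4 -195.8   61.3] 99.07879492117185 [ 627.1 -171.1   10. ]
board [ 388.6 -168.1   32.8] 23.524559093633986 [ 378.5 -164.4   10. ]
```

```bash
python3 - <<'E'
from cell import arm, optics
from h import *
S={n:optics.snapshot(n) for n in ROI}
t=[(222,38),(462,46),(452,450),(207,443)]; s=[(568,153),(745,380),(205,600),(60,340)]
T=[(205+x/4.7-.4,125+y/4.7-.4) for x,y in t]; U=[(200+x/6-.4,165+y/6-.4) for x,y in s]
P=[]
for n,a,b in zip("FL FR BR BL".split(),T,U):
    print(n,*tri(S["top"],a,S["scene"],b),plane(S["top"],a,12)); P.append(plane(S["top"],a,10))
P=np.array(P)
print("c",P.mean(0),"yaw",[np.degrees(np.arctan2(*(P[i]-P[j])[[1,0]])) for i,j in((0,3),(1,2))],[np.degrees(np.arctan2(*(P[i]-P[j])[[1,0]]))-90 for i,j in((0,1),(3,2))],np.linalg.norm(P[0]-P[3]),np.linalg.norm(P[0]-P[1]))
# other features in crop a: (name, x,y,z)
for n,x,y,z in [("knob",230,388,40),("hookL",265,395,28),("hookR",400,402,28),("nest back L",250,412,20),("nest back R",440,416,20),("nest front L",235,68,25),("nest front R",458,72,25),("bar far edge L",252,124,30),("bar far R",445,130,30),("fence outer",232,250,38),("fence far end",252,140,38)]:
    print(n,plane(S["top"],(205+x/4.7-.4,125+y/4.7-.4),z))
E
```

```text
FL [ 623.8 -174.5    5.6] 2.5175975492721165 [ 623.6 -174.9   12. ]
FR [ 618.5 -319.4    7.6] 2.0931707697136073 [ 618.6 -319.3   12. ]
BR [ 375.4 -310.     5.9] 1.5074114214298533 [ 375.9 -309.6   12. ]
BL [ 380.7 -165.     4.7] 0.5016746569335127 [ 380.7 -165.    12. ]
c [ 499.9 -242.3   10. ] yaw [np.float64(-2.341625915019977), np.float64(-2.293243729960459)] [np.float64(-1.991916758627596), np.float64(-1.885095265263459)] 243.46668389630236 144.68093066201902
knob [ 411.2 -178.2   40. ]
hookL [ 407.8 -198.9   28. ]
hookR [ 403.4 -277.8   28. ]
nest back L [ 398.4 -190.3   20. ]
nest back R [ 395.6 -302.    20. ]
nest front L [ 602.6 -182.4   25. ]
nest front R [ 600.  -315.2   25. ]
bar far edge L [ 567.9 -192.2   30. ]
bar far R [ 564.1 -306.3   30. ]
fence outer [ 492.  -179.8   38. ]
fence far end [ 557.  -191.9   38. ]
```

```bash
cat >> h.py <<'E'
from scipy.spatial.transform import Rotation as R
def togo(arm,tgt,yaw):
    o=arm.observe(); r=R.from_euler("xyz",o["tcp_rot"],degrees=True)
    g=R.from_euler("xyz",[180,0,yaw],degrees=True)
    print("t",o["t"],"pos",o["position"],"f",o["ft_force"]);print("tool shift",r.inv().apply(np.array(tgt)-o["position"]),"rotvec",(r.inv()*g).as_rotvec(degrees=True))
E
python3 - <<'E'
from cell import arm, optics
from h import *
togo(arm,[440.3,-256,233],182.9)
s=optics.snapshot("top")
for p in [(90,120),(103,150),(160,147),(225,105)]: print([plane(s,p,z)[:2] for z in (150,350,550)])
E
```

```text
t 0.5 pos [251.  517.3 233.6] f [-0.4  0.2 -0.4]
tool shift [-507.9 -613.1    0.6] rotvec [ -0.   -0.  -28.8]
[array([626.4, 236.6]), array([577.3, 173.7]), array([528.3, 110.8])]
[array([549.3, 201.8]), array([512.6, 144.4]), array([475.9,  87.1])]
[array([556.8,  59. ]), array([518.9,  24.6]), array([481. ,  -9.8])]
[array([ 665.4, -104.7]), array([ 610.1, -112.8]), array([ 554.7, -120.9])]
```

Careful with the scale: shifts go in shares of 75 cm and turns go in shares of 4 rad. That gives: -613 mm is -0.8173, -508 mm is -0.6773, -28.8 degrees is -0.1257.

```bash
python3 inch.py '[[[0, -0.1693, -0.204, 0, 0, 0, -0.0305], [0, -0.1693, -0.204, 0, 0, 0, -0.0305], [0, -0.3387, -0.408, 0, 0, 0, -0.0611], [0, -0.3387, -0.408, 0, 0, 0, -0.0611], [0, -0.3387, -0.408, 0, 0, 0, -0.0611], [0, -0.508, -0.6133, 0, 0, 0, -0.0916], [0, -0.508, -0.6133, 0, 0, 0, -0.0916], [0, -0.508, -0.6133, 0, 0, 0, -0.0916], [0, -0.508, -0.6133, 0, 0, 0, -0.0916], [0, -0.6773, -0.8173, 0, 0, 0, -0.1257], [0, -0.6773, -0.8173, 0, 0, 0, -0.1257], [0, -0.6773, -0.8173, 0, 0, 0, -0.1257], [0, -0.6773, -0.8173, 0, 0, 0, -0.1257], [0, -0.6773, -0.8173, 0, 0, 0, -0.1257], [0, -0.6773, -0.8173, 0, 0, 0, -0.1257], [0, -0.6773, -0.8173, 0, 0, 0, -0.1257], [0, -0.6773, -0.8173, 0, 0, 0, -0.1257], [0, -0.6773, -0.8173, 0, 0, 0, -0.1257], [0, -0.6773, -0.8173, 0, 0, 0, -0.1257], [0, -0.6773, -0.8173, 0, 0, 0, -0.1257]]]' 10
python3 - <<'E'
from cell import arm, optics
from h import *
togo(arm,[440.3,-256,56],182.9)
E
```

```text
t: 2.22
position: [440.7, -260.1, 233.8]
tcp_rot: [-179.9, 0.0, -177.2]
ft_force: [-0.2, 0.8, -0.7]
opening: 0.007
grasp_force: 0.0
t 2.2167 pos [ 440.7 -260.1  233.8] f [-0.2  0.8 -0.7]
tool shift [  0.3   4.4 177.7] rotvec [-0.1  0.  -0.1]
```

Scaled: 166 mm is 0.2213, 150 mm is 0.2.

```bash
python3 inch.py '[[[0, 0, 0.0053, 0.0533, 0, 0, 0], [0, 0, 0.0053, 0.1067, 0, 0, 0], [0, 0, 0.0053, 0.16, 0, 0, 0], [0, 0, 0.0053, 0.2, 0, 0, 0], [0, 0, 0.0053, 0.2213, 0, 0, 0], [0, 0, 0.0053, 0.2213, 0, 0, 0], [0, 0, 0.0053, 0.2213, 0, 0, 0]]]'
python3 - <<'E'
from cell import arm, optics
from h import *
import cv2
togo(arm,[440.3,-256,56],182.9)
b=optics.snapshot("scene")["pixels"][165:265,200:330,::-1]
cv2.imwrite("pics/cb2.png",cv2.resize(b,None,fx=6,fy=6,interpolation=cv2.INTER_CUBIC))
E
```

```text
t: 2.8
position: [439.9, -251.6, 67.2]
tcp_rot: [179.9, -0.1, -177.1]
ft_force: [0.4, -0.0, -0.3]
opening: 0.003
grasp_force: 0.0
t 2.8 pos [ 439.9 -251.6   67.2] f [ 0.4 -0.  -0.3]
tool shift [-0.2 -4.4 11.2] rotvec [ 0.1 -0.1  0. ]
```

View pics/cb2.png

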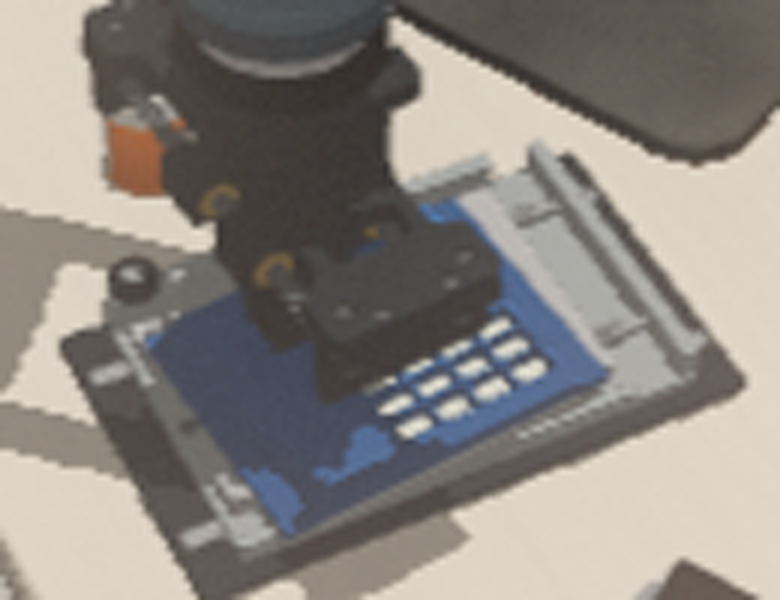

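The gripper hangs over the well with the fingertips hidden behind its body (around (350,390) in the crop), and nothing is touched. I'll lower into the well.

Scaled: 10 mm is 0.0133, 9 mm is 0.012.

```bash
python3 inch.py '[[[0, 0, 0, 0.0053, 0, 0, 0], [0, 0, 0, 0.0093, 0, 0, 0], [0, 0, 0, 0.012, 0, 0, 0], [0, 0, 0, 0.0133, 0, 0, 0], [0, 0, 0, 0.0133, 0, 0, 0]]]'
```

```text
t: 3.27
position: [440.3, -252.0, 57.8]
tcp_rot: [-180.0, 0.0, -177.1]
ft_force: [-0.8, -0.2, -0.1]
opening: 0.007
grasp_force: 0.0
```

Scaled: 2.5 mm is 0.0033, 2 mm is 0.0027.

```bash
python3 inch.py '[[[0, 0, 0, 0.0013, 0, 0, 0], [0, 0, 0, 0.0027, 0, 0, 0], [0, 0, 0, 0.0033, 0, 0, 0], [0, 0, 0, 0.0033, 0, 0, 0]]]'; python3 inch.py '[[[0, 0, 0, 0.0007, 0, 0, 0], [0, 0, 0, 0.0013, 0, 0, 0], [0, 0, 0, 0.0013, 0, 0, 0]]]'
```

```text
t: 3.6
position: [440.1, -251.9, 55.0]
tcp_rot: [180.0, -0.0, -177.1]
ft_force: [0.3, 0.8, -0.2]
opening: 0.005
grasp_force: 0.0
t: 3.85
position: [440.2, -251.9, 54.0]
tcp_rot: [180.0, -0.0, -177.1]
ft_force: [0.3, -0.2, 0.2]
opening: 0.004
grasp_force: 0.0
```

Scaled: 18 mm is 0.024, 16 mm is 0.0213, 5 degrees is 0.0218.

```bash
python3 inch.py '[[[0, -0.0003, 0.0027, 0, 0, 0, 0.0044], [0, -0.0005, 0.0067, 0, 0, 0, 0.0087], [0, -0.0009, 0.0107, 0, 0, 0, 0.0131], [0, -0.0013, 0.0147, 0, 0, 0, 0.0175], [0, -0.0016, 0.0187, 0, 0, 0, 0.0218], [0, -0.002, 0.0213, 0, 0, 0, 0.0218], [0, -0.0021, 0.024, 0, 0, 0, 0.0218], [0, -0.0021, 0.024, 0, 0, 0, 0.0218]]]'; python3 m.py
```

```text
t: 4.52
position: [440.9, -233.4, 54.1]
tcp_rot: [180.0, -0.0, 177.9]
ft_force: [0.0, 0.0, -0.1]
opening: 0.007
grasp_force: 0.0Traceback (most recent call last):
  File "m.py", line 3, in <module>
    S,Q=tray(arm)
        ~~~~^^^^^
  File "h.py", line 51, in tray
    q=quad(big(m,ROI[n])); Q[n]=order(S[n],refine(m,q),z)
                                           ~~~~~~^^^^^
  File "h.py", line 29, in refine
    vx,vy,x,y=cv2.fitLine(p[k].astype(np.float32),cv2.DIST_HUBER,0,.01,.01).ravel()
              ~~~~~~~~~~~^^^^^^^^^^^^^^^^^^^^^^^^^^^^^^^^^^^^^^^^^^^^^^^^^^
cv2.error: OpenCV(4.12.0) /io/opencv/modules/imgproc/src/linefit.cpp:50: error: (-215:Assertion failed) count > 0 in function 'fitLine2D_wods'
```

Scaled: 4 mm is 0.0053, 3 mm is 0.004.

```bash
python3 inch.py '[[[0, 0, 0.0013, 0, 0, 0, 0], [0, 0, 0.0027, 0, 0, 0, 0], [0, 0, 0.004, 0, 0, 0, 0], [0, 0, 0.0053, 0, 0, 0, 0], [0, 0, 0.0053, 0, 0, 0, 0]]]';python3 inch.py '[[[0, 0, 0.0013, 0, 0, 0, 0], [0, 0, 0.0027, 0, 0, 0, 0], [0, 0, 0.004, 0, 0, 0, 0], [0, 0, 0.004, 0, 0, 0, 0]]]'
python3 - <<'E'
from cell import arm, optics
import cv2
b=optics.snapshot("scene")["pixels"][165:265,200:330,::-1]
a=optics.snapshot("top")["pixels"][128:228,230:330,::-1]
f=lambda i,k:cv2.resize(i,None,fx=k,fy=k,interpolation=cv2.INTER_CUBIC)
import numpy as np
cv2.imwrite("pics/c3.png",np.hstack([f(b,4.4)[:440],f(a,2.2) if 0 else f(a[:,20:80],4.4)[:440]]))
E
```

```text
t: 5.03
position: [441.0, -229.7, 54.1]
tcp_rot: [180.0, -0.0, 177.9]
ft_force: [-0.7, -0.4, -0.2]
opening: 0.007
grasp_force: 0.0
t: 5.37
position: [441.1, -226.7, 54.1]
tcp_rot: [180.0, -0.0, 177.9]
ft_force: [-0.5, -0.2, -0.2]
opening: 0.002
grasp_force: 0.0
```

View pics/c3.png

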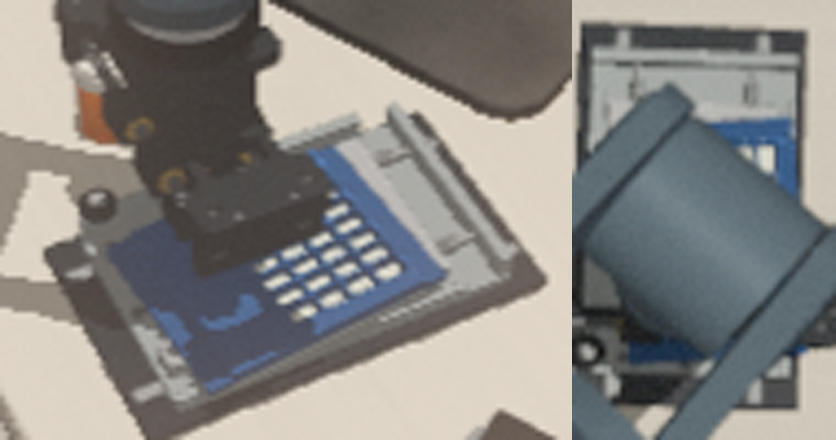

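The picture shows the fingers still at the near-left of the tray. The front-right corner is at (445,275) and the back corner at (208,390), hardly moved. The fingers are probably only now reaching the well's side wall, so I'll keep going gently.

Scaled: 5 mm is 0.0067, 4 mm is 0.0053.

```bash
python3 inch.py '[[[0, 0, 0.0013, 0, 0, 0, 0], [0, 0, 0.0027, 0, 0, 0, 0], [0, 0, 0.004, 0, 0, 0, 0], [0, 0, 0.0053, 0, 0, 0, 0], [0, 0, 0.0067, 0, 0, 0, 0], [0, 0, 0.0067, 0, 0, 0, 0]]]';python3 inch.py '[[[0, 0, 0.0013, 0, 0, 0, 0], [0, 0, 0.0027, 0, 0, 0, 0], [0, 0, 0.004, 0, 0, 0, 0], [0, 0, 0.0053, 0, 0, 0, 0], [0, 0, 0.0053, 0, 0, 0, 0]]]'
cat > pic.py <<'E'
import cv2,sys,numpy as np
from cell import arm, optics
b=optics.snapshot("scene")["pixels"][165:265,200:330,::-1]
a=optics.snapshot("top")["pixels"][128:228,250:310,::-1]
f=lambda i:cv2.resize(i,None,fx=4.2,fy=4.2,interpolation=cv2.INTER_CUBIC)
cv2.imwrite(sys.argv[1],np.hstack([f(b),f(a)]))
E
python3 pic.py pics/c4.png
```

```text
t: 5.97
position: [441.3, -221.7, 54.1]
tcp_rot: [180.0, -0.0, 177.9]
ft_force: [-0.1, 0.3, 0.5]
opening: 0.006
grasp_force: 0.0
t: 6.38
position: [441.5, -217.7, 54.1]
tcp_rot: [180.0, -0.0, 177.9]
ft_force: [0.2, 0.8, 0.3]
opening: 0.003
grasp_force: 0.0
```

View pics/c4.png

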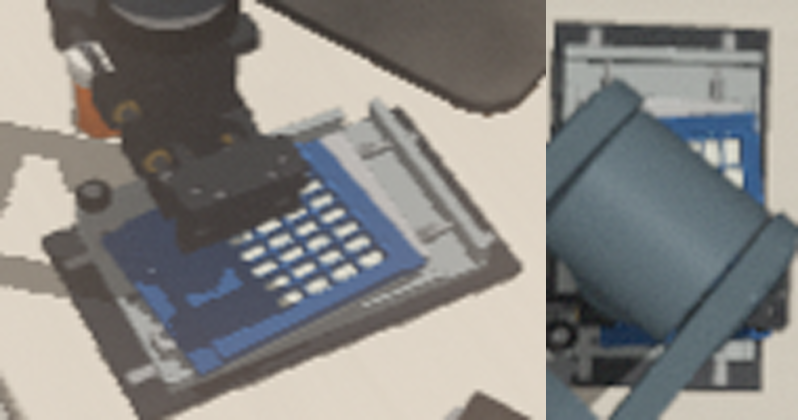

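```bash
cat > pr.py <<'E'
from cell import arm, optics
from h import *
o=arm.observe(); p=o["position"]
for n in ("scene","top"):
    s=optics.snapshot(n); T=np.linalg.inv(s["world_from_camera"])
    for q in (p-[0,0,22],p+[0,0,45]):
        c=T[:3,:3]@q+T[:3,3]; u=s["mtx"]@c; print(n,u[:2]/u[2], (u[:2]/u[2]-[200,165])*4.2)
E
python3 pr.py; python3 - <<'E'
from cell import arm, optics
from h import *
z=cv2.imread("pics/scene0.png")[...,::-1]; s=optics.snapshot("scene")["pixels"]
for im in(z,s):
    g=im.astype(int); 
    # along row: right boundary of blue, several rows; cell rows
    m=blue(np.ascontiguousarray(im))[180:265,205:325]>0
    print([ (r+180,205+np.max(np.nonzero(m[r])[0])) for r in range(30,80,6) if m[r].any()])
    print([ (c+205,180+np.max(np.nonzero(m[:,c])[0])) for c in range(40,100,6) if m[:,c].any()])
E
```

```text
scene [241.  219.7] [172.  229.6]
scene [240.5 201.1] [170.2 151.6]
top [267.9 196.3] [285.  131.3]
top [269. 194.] [289.9 121.8]
[(210, np.int64(286)), (216, np.int64(291)), (222, np.int64(296)), (228, np.int64(298)), (234, np.int64(284)), (240, np.int64(272)), (246, np.int64(260)), (252, np.int64(250))]
[(245, np.int64(250)), (251, np.int64(251)), (257, np.int64(247)), (263, np.int64(244)), (269, np.int64(241)), (275, np.int64(238)), (281, np.int64(235)), (287, np.int64(232)), (293, np.int64(229)), (299, np.int64(227))]
[(210, np.int64(286)), (216, np.int64(291)), (222, np.int64(296)), (228, np.int64(298)), (234, np.int64(285)), (240, np.int64(273)), (246, np.int64(261)), (252, np.int64(250))]
[(245, np.int64(250)), (251, np.int64(251)), (257, np.int64(247)), (263, np.int64(245)), (269, np.int64(242)), (275, np.int64(239)), (281, np.int64(236)), (287, np.int64(232)), (293, np.int64(229)), (299, np.int64(227))]
```

Scaled: 1.5 mm is 0.002, 1 mm is 0.0013.

```bash
python3 inch.py '[[[0, 0, 0, 0.0007, 0, 0, 0], [0, 0, 0, 0.0013, 0, 0, 0], [0, 0, 0, 0.002, 0, 0, 0], [0, 0, 0, 0.002, 0, 0, 0]]]';python3 inch.py '[[[0, 0, 0, 0.0007, 0, 0, 0], [0, 0, 0, 0.0013, 0, 0, 0], [0, 0, 0, 0.002, 0, 0, 0], [0, 0, 0, 0.002, 0, 0, 0]]]'
```

```text
t: 6.97
position: [441.4, -217.9, 52.5]
tcp_rot: [180.0, -0.0, 177.9]
ft_force: [0.9, -0.0, 0.2]
opening: 0.007
grasp_force: 0.0
t: 7.3
position: [441.4, -217.9, 51.0]
tcp_rot: [180.0, -0.0, 177.9]
ft_force: [-0.4, 0.4, -0.6]
opening: 0.009
grasp_force: 0.0
```

Scaled: 2 mm is 0.0027, 1.4 mm is 0.0019.

```bash
python3 inch.py '[[[0, 0, 0, 0.0009, 0, 0, 0], [0, 0, 0, 0.0019, 0, 0, 0], [0, 0, 0, 0.0027, 0, 0, 0], [0, 0, 0, 0.0027, 0, 0, 0]]]';python3 inch.py '[[[0, 0, 0, 0.0009, 0, 0, 0], [0, 0, 0, 0.0019, 0, 0, 0], [0, 0, 0, 0.0027, 0, 0, 0], [0, 0, 0, 0.0027, 0, 0, 0]]]';python3 inch.py '[[[0, 0, 0, 0.0009, 0, 0, 0], [0, 0, 0, 0.0019, 0, 0, 0], [0, 0, 0, 0.0027, 0, 0, 0], [0, 0, 0, 0.0027, 0, 0, 0]]]'; python3 pr.py
```

```text
t: 7.63
position: [441.4, -217.9, 49.0]
tcp_rot: [180.0, -0.0, 177.9]
ft_force: [-0.6, 0.5, 0.5]
opening: 0.002
grasp_force: 0.0
t: 7.97
position: [441.4, -217.8, 47.0]
tcp_rot: [180.0, -0.0, 177.9]
ft_force: [-0.8, 0.4, -0.7]
opening: 0.004
grasp_force: 0.0
t: 8.3
position: [441.4, -217.8, 45.0]
tcp_rot: [180.0, -0.0, 177.9]
ft_force: [-0.5, 0.2, -0.7]
opening: 0.003
grasp_force: 0.0
scene [241.  222.1] [172.2 239.7]
scene [240.6 203.7] [170.3 162.6]
top [267.7 196.6] [284.4 132.6]
top [268.9 194.3] [289.2 123.3]
```

```bash
python3 - <<'E'
from cell import arm, optics
import cv2
b=optics.snapshot("scene")["pixels"][150:250,195:320,::-1]
b=cv2.resize(b,None,fx=6,fy=6,interpolation=cv2.INTER_CUBIC)
b=cv2.convertScaleAbs(b,alpha=1.7,beta=10)
cv2.circle(b,(int((241-195)*6),int((222-150)*6)),4,(0,0,255),1)
cv2.imwrite("pics/c5.png",b)
E
```

```text
(no output)
```

View pics/c5.png

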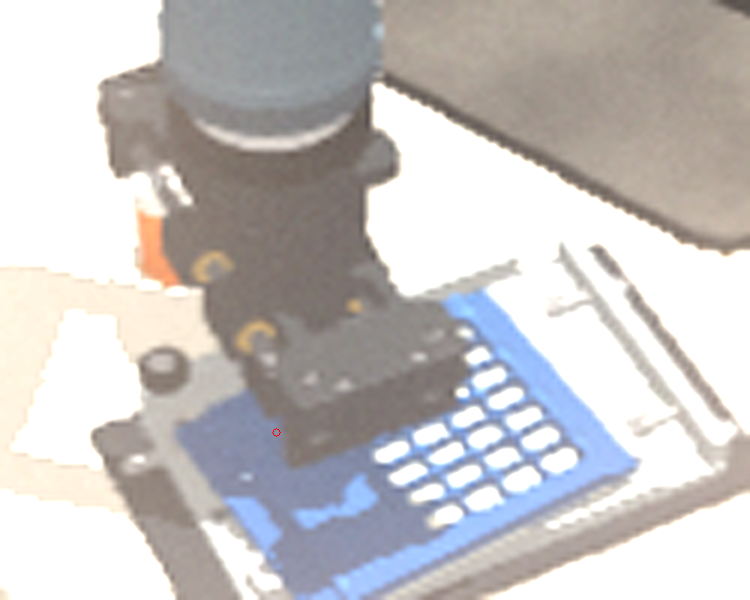

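The red mark (computed tip) lies on bare blue tray at (276,432). The gripper's lowest visible block spans (290,465)–(470,395), so the tips are not where I assumed. I'll locate that block.

```bash
python3 - <<'E'
from cell import arm, optics
from h import *
s=optics.snapshot("scene")
for n,p in dict(botL=(290,465),botR=(470,395),topL=(285,405),topR=(470,335),backL=(250,370),backR=(425,300),tipcol=(268,395),bolt1=(210,268),bolt2=(255,338)).items():
    q=(p[0]/6+195-.4,p[1]/6+150-.4); print(n,[plane(s,q,z)[:2] for z in (40,60,80,100)])
print(arm.observe())
E
```

```text
botL [array([ 432.1, -246.3]), array([ 424.8, -260.8]), array([ 417.5, -275.3]), array([ 410.2, -289.8])]
botR [array([ 512.9, -248.6]), array([ 503.7, -263. ]), array([ 494.6, -277.4]), array([ 485.4, -291.8])]
topL [array([ 444.7, -217.9]), array([ 437.1, -233.1]), array([ 429.5, -248.2]), array([ 421.9, -263.3])]
topR [array([ 529.1, -220.5]), array([ 519.6, -235.6]), array([ 510.1, -250.7]), array([ 500.5, -265.7])]
backL [array([ 440.8, -194.7]), array([ 433.3, -210.3]), array([ 425.8, -226. ]), array([ 418.3, -241.7])]
backR [array([ 522.4, -194.8]), array([ 513. , -210.4]), array([ 503.6, -226.1]), array([ 494.3, -241.8])]
tipcol [array([ 441.1, -210. ]), array([ 433.6, -225.3]), array([ 426.1, -240.6]), array([ 418.6, -256. ])]
bolt1 [array([ 451.7, -136.2]), array([ 444. , -153.2]), array([ 436.2, -170.2]), array([ 428.5, -187.3])]
bolt2 [array([ 450.5, -180.1]), array([ 442.8, -196.2]), array([ 435. , -212.2]), array([ 427.3, -228.2])]
{'t': 8.5, 'joint_positions': array([ -40.1,   15.2,  111.2,    0. ,   53.5, -128. ]), 'dq': array([ 0. , -0.1, -0. ,  0. ,  0. ,  0. ]), 'effort': array([  0. , -39. , -25.6,  -0. ,   0.1,   0. ]), 'position': array([ 441.5, -217.9,   45.1]), 'tcp_rot': array([180. ,  -0. , 177.9]), 'ft_force': array([-0.8,  0.5, -0.2]), 'wrist_torque': array([ 0., -0., -0.]), 'grasp_force': 0.0, 'opening': 0.005799154267740222}
```

Careful with the scale: shifts go in shares of 75 cm and turns go in shares of 4 rad. That gives: -36 mm is -0.048, -20 mm is -0.0267.

```bash
python3 inch.py '[[[0, 0, 0, -0.0067, 0, 0, 0], [0, 0, -0.0267, -0.0067, 0, 0, 0], [0, 0, -0.048, -0.0067, 0, 0, 0], [0, 0, -0.048, -0.0067, 0, 0, 0], [0, 0, -0.048, 0, 0, 0, 0], [0, 0, -0.048, 0.004, 0, 0, 0], [0, 0, -0.048, 0.004, 0, 0, 0]]]';python3 inch.py '[[[0, 0, 0, 0.0013, 0, 0, 0], [0, 0, 0, 0.0027, 0, 0, 0], [0, 0, 0, 0.004, 0, 0, 0], [0, 0, 0, 0.004, 0, 0, 0]]]';python3 inch.py '[[[0, 0, 0, 0.0013, 0, 0, 0], [0, 0, 0, 0.0027, 0, 0, 0], [0, 0, 0, 0.0027, 0, 0, 0]]]'
```

```text
t: 9.08
position: [439.3, -252.8, 41.0]
tcp_rot: [179.9, -0.1, 177.9]
ft_force: [-0.3, -0.4, -1.3]
opening: 0.008
grasp_force: 0.0
t: 9.42
position: [440.2, -253.6, 38.9]
tcp_rot: [180.0, -0.0, 177.9]
ft_force: [-0.4, -0.4, -0.5]
opening: 0.007
grasp_force: 0.0
t: 9.67
position: [440.1, -253.8, 37.0]
tcp_rot: [180.0, -0.0, 177.9]
ft_force: [1.2, 0.4, 0.7]
opening: 0.004
grasp_force: 0.0
```

Scaled: 1.2 mm is 0.0016, 0.6 mm is 0.0008.

```bash
for i in 1 2 3; do python3 inch.py '[[[0, 0, 0, 0.0008, 0, 0, 0], [0, 0, 0, 0.0016, 0, 0, 0], [0, 0, 0, 0.0016, 0, 0, 0]]]' | grep -E "posi|ft_"; done
```

```text
position: [440.1, -253.9, 35.8]
ft_force: [0.7, 0.3, -0.6]
position: [440.1, -253.8, 34.6]
ft_force: [0.1, -0.7, 0.1]
position: [440.1, -253.8, 33.4]
ft_force: [-0.9, -0.7, -1.1]
```

Scaled: 1.2 mm is 0.0016, 0.6 mm is 0.0008.

```bash
python3 inch.py '[[[0, 0, 0, 0.0008, 0, 0, 0], [0, 0, 0, 0.0016, 0, 0, 0], [0, 0, 0, 0.0016, 0, 0, 0]]]'; python3 inch.py '[[[0, 0, 0, 0.0008, 0, 0, 0], [0, 0, 0, 0.0016, 0, 0, 0], [0, 0, 0, 0.0016, 0, 0, 0]]]'; python3 inch.py '[[[0, 0, 0, 0.0008, 0, 0, 0], [0, 0, 0, 0.0016, 0, 0, 0], [0, 0, 0, 0.0016, 0, 0, 0]]]'
```

```text
t: 10.67
position: [440.1, -253.8, 32.2]
tcp_rot: [180.0, -0.0, 177.9]
ft_force: [0.3, 0.6, -0.5]
opening: 0.002
grasp_force: 0.0
t: 10.92
position: [440.1, -253.8, 31.0]
tcp_rot: [180.0, -0.0, 177.9]
ft_force: [-0.1, 0.1, 0.0]
opening: 0.003
grasp_force: 0.0
t: 11.17
position: [440.1, -253.8, 29.8]
tcp_rot: [180.0, -0.0, 177.9]
ft_force: [0.7, -0.5, -0.9]
opening: 0.008
grasp_force: 0.0
```

```bash
python3 pr.py; python3 - <<'E'
from cell import arm, optics
from h import *
z=cv2.imread("pics/scene0.png")[...,::-1]; S=optics.snapshot("scene"); s=S["pixels"]
T=np.linalg.inv(S["world_from_camera"]); p=arm.observe()["position"]
for h in range(-22,70,6):
    c=T[:3,:3]@(p+[0,0,h])+T[:3,3]; u=S["mtx"]@c; u=u[:2]/u[2]; r,k=int(round(u[1])),int(round(u[0])); print(h,(r,k),[tuple(int(v) for v in s[r,k+j]) for j in (-6,-4,-2,0,2,4)])
for im in(z,s):
    m=blue(np.ascontiguousarray(im))[180:265,205:325]>0
    print([205+np.max(np.nonzero(m[r])[0]) for r in range(30,80,6) if m[r].any()],[180+np.max(np.nonzero(m[:,c])[0]) for c in range(40,100,6) if m[:,c].any()])
E
```

```text
scene [247.5 236.4] [199.4 300. ]
scene [247.3 218.5] [198.8 224.8]
top [280.3 197.5] [337.4 136.4]
top [282.1 195.3] [344.8 127.3]
-22 (236, 248) [(72, 76, 90), (74, 78, 94), (72, 76, 92), (72, 76, 91), (72, 65, 63), (73, 64, 62)]
-16 (235, 247) [(75, 77, 92), (70, 75, 90), (71, 76, 92), (72, 77, 94), (70, 70, 75), (69, 63, 60)]
-10 (233, 247) [(73, 76, 93), (72, 78, 92), (70, 69, 76), (71, 66, 65), (72, 67, 65), (74, 70, 65)]
-4 (232, 247) [(72, 77, 94), (71, 75, 91), (68, 66, 67), (69, 63, 61), (66, 60, 56), (79, 76, 74)]
2 (230, 247) [(70, 74, 92), (67, 69, 81), (68, 63, 58), (69, 62, 58), (74, 70, 67), (80, 75, 74)]
8 (229, 247) [(70, 75, 91), (68, 62, 62), (66, 60, 57), (68, 61, 59), (73, 70, 67), (77, 75, 73)]
14 (227, 247) [(69, 70, 82), (69, 63, 60), (68, 60, 56), (100, 96, 94), (77, 74, 73), (78, 74, 73)]
20 (225, 247) [(68, 64, 65), (65, 60, 55), (80, 73, 71), (98, 94, 92), (77, 73, 71), (77, 76, 73)]
26 (224, 247) [(66, 60, 57), (76, 68, 62), (78, 74, 71), (82, 79, 75), (70, 65, 62), (77, 74, 73)]
32 (222, 247) [(95, 81, 64), (100, 88, 72), (81, 76, 74), (76, 69, 62), (68
[... 449 characters left out ...]
), (66, 61, 57), (62, 56, 53), (65, 60, 58), (64, 60, 56), (64, 58, 56)]
68 (212, 247) [(68, 63, 60), (65, 59, 58), (65, 58, 55), (68, 62, 59), (67, 61, 58), (64, 57, 56)]
[np.int64(286), np.int64(291), np.int64(296), np.int64(298), np.int64(284), np.int64(272), np.int64(260), np.int64(250)] [np.int64(250), np.int64(251), np.int64(247), np.int64(244), np.int64(241), np.int64(238), np.int64(235), np.int64(232), np.int64(229), np.int64(227)]
[np.int64(286), np.int64(291), np.int64(296), np.int64(298), np.int64(285), np.int64(273), np.int64(256)] [np.int64(250), np.int64(245), np.int64(245), np.int64(243), np.int64(241), np.int64(239), np.int64(236), np.int64(233), np.int64(229), np.int64(227)]
```

Scaled: 2 mm is 0.0027, 1 mm is 0.0013.

```bash
python3 inch.py '[[[0, 0, 0, 0.0013, 0, 0, 0], [0, 0, 0, 0.0027, 0, 0, 0], [0, 0, 0, 0.0027, 0, 0, 0]]]' | grep -E 'posi|ft_'; python3 inch.py '[[[0, 0, 0, 0.0013, 0, 0, 0], [0, 0, 0, 0.0027, 0, 0, 0], [0, 0, 0, 0.0027, 0, 0, 0]]]'| grep -E 'posi|ft_'; python3 - <<'E'
from cell import arm, optics
from h import *
S=optics.snapshot("scene"); im=S["pixels"]
T=np.linalg.inv(S["world_from_camera"]); p=arm.observe()["position"]
def px(q):
    u=S["mtx"]@(T[:3,:3]@q+T[:3,3]); return (u[:2]/u[2])
b=im[170:260,200:310,::-1]; k=7
b=cv2.resize(b,None,fx=k,fy=k,interpolation=cv2.INTER_CUBIC); b=(255*(b/255.)**.5).astype(np.uint8)
for q,c in [((0,0,-22),(0,0,255)),((0,0,0),(0,255,0)),((9,0,-22),(0,0,255)),((-9,0,-22),(0,0,255)),((0,0,42),(255,255,0))]:
    u=(px(p+np.array(q))-[200,170]+.5)*k; cv2.circle(b,(int(u[0]),int(u[1])),3,c,1)
cv2.imwrite("pics/c6.png",b)
E
```

```text
position: [440.1, -253.8, 27.7]
ft_force: [-0.2, -0.2, 0.3]
position: [440.3, -253.9, 27.3]
ft_force: [-5.7, 4.5, 15.5]
```

View pics/c6.png

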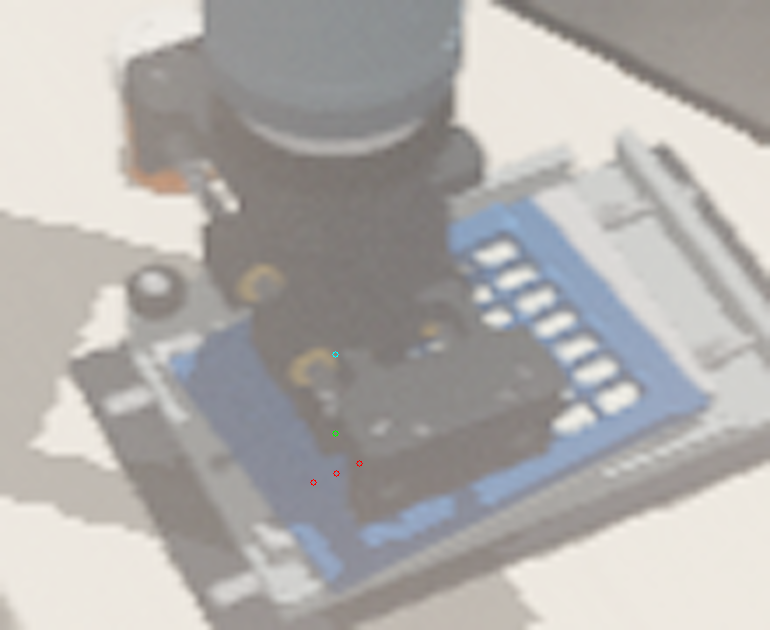

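```bash
python3 - <<'E'
from cell import arm, optics
for i in range(3):
    o=arm.observe(); print(o["ft_force"],o["wrist_torque"],o["position"]); optics.snapshot("top")
E
```

```text
[-5.47228508  4.01026378 15.98570419] [0.6663757  0.84472328 0.04422444] [ 440.23885226 -253.90670653   27.25451081]
[-5.27404705  4.3227688  15.42382645] [ 0.67898478  0.89434768 -0.05386187] [ 440.24840279 -253.92139846   27.27224907]
[-4.54353145  3.75866057 14.5895681 ] [0.68174114 0.8077587  0.00720239] [ 440.24083744 -253.89269066   27.25078612]
```

Scaled: 10 mm is 0.0133, 8 mm is 0.0107.

```bash
python3 inch.py '[[[0, 0, 0, -0.0027, 0, 0, 0], [0, 0, 0, -0.0027, 0, 0, 0], [0, 0, 0.0027, -0.0027, 0, 0, 0], [0, 0, 0.0053, -0.0027, 0, 0, 0], [0, 0, 0.008, -0.0027, 0, 0, 0], [0, 0, 0.0107, -0.0027, 0, 0, 0], [0, 0, 0.0133, -0.0027, 0, 0, 0], [0, 0, 0.0133, -0.0027, 0, 0, 0]]]'; python3 inch.py '[[[0, 0, 0.0027, 0, 0, 0, 0], [0, 0, 0.0053, 0, 0, 0, 0], [0, 0, 0.008, 0, 0, 0, 0], [0, 0, 0.008, 0, 0, 0, 0]]]'
cat > bl.py <<'E'
from cell import arm, optics
from h import *
z=cv2.imread("pics/scene0.png")[...,::-1]; s=optics.snapshot("scene")["pixels"]
for im in(z,s):
    m=blue(np.ascontiguousarray(im))[180:265,205:325]>0
    print(*[205+np.max(np.nonzero(m[r])[0]) for r in range(30,80,6) if m[r].any()],'|',*[180+np.max(np.nonzero(m[:,c])[0]) for c in range(40,100,6) if m[:,c].any()])
E
python3 bl.py
```

```text
t: 12.68
position: [440.4, -243.3, 27.7]
tcp_rot: [180.0, -0.0, 177.9]
ft_force: [0.1, 0.1, 0.2]
opening: 0.004
grasp_force: 0.0
t: 13.02
position: [440.9, -237.6, 28.0]
tcp_rot: [-180.0, 0.0, 177.9]
ft_force: [0.0, -0.8, -1.5]
opening: 0.006
grasp_force: 0.1
286 291 296 298 284 272 260 250 | 250 251 247 244 241 238 235 232 229 227
285 290 295 298 283 255 245 | 246 242 239 203 237 237 235 232 229 227
```

Scaled: 6 mm is 0.008, 4 mm is 0.0053.

```bash
python3 inch.py '[[[0, 0, 0.0027, 0, 0, 0, 0], [0, 0, 0.0053, 0, 0, 0, 0], [0, 0, 0.008, 0, 0, 0, 0], [0, 0, 0.008, 0, 0, 0, 0]]]';python3 bl.py;  python3 inch.py '[[[0, 0, 0.0027, 0, 0, 0, 0], [0, 0, 0.0053, 0, 0, 0, 0], [0, 0, 0.0053, 0, 0, 0, 0]]]'; python3 bl.py
```

```text
t: 13.4
position: [441.0, -231.6, 27.9]
tcp_rot: [180.0, 0.0, 177.9]
ft_force: [-1.0, 0.3, -0.0]
opening: 0.008
grasp_force: 0.1
286 291 296 298 284 272 260 250 | 250 251 247 244 241 238 235 232 229 227
285 290 294 296 280 250 242 | 239 237 232 237 236 233 231 228
t: 13.7
position: [441.1, -227.6, 27.9]
tcp_rot: [180.0, 0.0, 177.9]
ft_force: [-0.3, 0.9, 0.6]
opening: 0.007
grasp_force: 0.1
286 291 296 298 284 272 260 250 | 250 251 247 244 241 238 235 232 229 227
285 289 293 295 278 241 241 | 238 235 231 235 235 233 230 228
```

Scaled: 3 mm is 0.004, 1.5 mm is 0.002.

```bash
python3 inch.py '[[[0, 0, 0.002, 0, 0, 0, 0], [0, 0, 0.004, 0, 0, 0, 0], [0, 0, 0.004, 0, 0, 0, 0]]]'; python3 inch.py '[[[0, 0, 0.0013, 0, 0, 0, 0], [0, 0, 0.0027, 0, 0, 0, 0], [0, 0, 0.0027, 0, 0, 0, 0]]]' ; python3 bl.py
```

```text
t: 14.0
position: [441.3, -224.7, 27.9]
tcp_rot: [180.0, 0.0, 177.9]
ft_force: [0.0, -1.2, 0.2]
opening: 0.005
grasp_force: 0.2
t: 14.25
position: [441.6, -223.2, 28.1]
tcp_rot: [-180.0, 0.0, 177.9]
ft_force: [0.6, -2.6, -1.1]
opening: 0.004
grasp_force: 1.1
286 291 296 298 284 272 260 250 | 250 251 247 244 241 238 235 232 229 227
285 289 294 289 274 242 242 | 236 236 234 229 235 233 231 228 227
```

Scaled: 1.4 mm is 0.0019, 0.7 mm is 0.0009.

```bash
python3 inch.py '[[[0, 0, 0.0009, 0, 0, 0, 0], [0, 0, 0.0019, 0, 0, 0, 0], [0, 0, 0.0019, 0, 0, 0, 0]]]'; python3 inch.py '[[[0, 0, 0.0009, 0, 0, 0, 0], [0, 0, 0.0019, 0, 0, 0, 0], [0, 0, 0.0019, 0, 0, 0, 0]]]'; python3 bl.py
```

```text
t: 14.55
position: [441.7, -222.9, 28.2]
tcp_rot: [-179.8, 0.1, 177.9]
ft_force: [0.8, -7.3, -4.7]
opening: 0.005
grasp_force: 3.6
t: 14.8
position: [441.8, -222.8, 28.5]
tcp_rot: [-179.7, 0.1, 177.9]
ft_force: [-1.3, -11.8, -3.9]
opening: 0.003
grasp_force: 5.9
286 291 296 298 284 272 260 250 | 250 251 247 244 241 238 235 232 229 227
285 290 294 287 273 242 242 | 236 235 233 229 234 233 230 228 227
```

Scaled: -2 mm is -0.0027.

```bash
cat > edge.py <<'E'
from cell import arm, optics
from h import *
import sys
z=float(sys.argv[1]) if len(sys.argv)>1 else 40
S=optics.snapshot("scene"); m=np.zeros((384,512),np.uint8); m[180:265,205:325]=blue(S["pixels"])[180:265,205:325]
def fit(P,ax):
    W=np.array([plane(S,p,z)[:2] for p in P])-[499.7,-242.3]; t=np.radians(-2.15); W=W@np.array([[np.cos(t),-np.sin(t)],[np.sin(t),np.cos(t)]])
    u,v=W[:,ax],W[:,1-ax]
    for _ in range(4):
        k=np.polyfit(u,v,1); r=abs(np.polyval(k,u)-v); g=r<max(1.5,np.median(r)*1.5); u,v=u[g],v[g]
    return np.degrees(np.arctan(k[0])),np.polyval(k,0),len(u)
print("right edge (board frame): yaw,y0,n",fit([(c,np.max(np.nonzero(m[:,c])[0])) for c in range(262,298) if m[:,c].any()],0))
print("front edge: yaw(-),x0,n",fit([(np.max(np.nonzero(m[r])[0]),r) for r in range(200,228) if m[r].any()],1))
E
python3 edge.py; python3 inch.py '[[[0, 0, -0.0027, 0, 0, 0, 0], [0, 0, -0.0027, 0, 0, 0, 0]]]'; python3 edge.py
```

```text
right edge (board frame): yaw,y0,n (np.float64(-2.167051787966703), np.float64(-54.60778096086599), 17)
front edge: yaw(-),x0,n (np.float64(0.16581395945282246), np.float64(48.7320919278092), 23)
t: 15.07
position: [441.4, -222.9, 28.1]
tcp_rot: [-179.9, 0.0, 177.9]
ft_force: [-0.8, -4.5, -0.6]
opening: 0.004
grasp_force: 2.7
right edge (board frame): yaw,y0,n (np.float64(-2.741583550617882), np.float64(-55.25022375096614), 18)
front edge: yaw(-),x0,n (np.float64(0.36461815083286375), np.float64(48.369044133610814), 25)
```

Scaled: 8 mm is 0.0107, 6 mm is 0.008.

```bash
python3 inch.py '[[[0, 0.0027, 0, 0, 0, 0, 0], [0, 0.0053, 0, 0, 0, 0, 0], [0, 0.008, 0, 0, 0, 0, 0], [0, 0.0107, 0, 0, 0, 0, 0], [0, 0.0107, 0, 0, 0, 0, 0]]]'; python3 edge.py;  python3 inch.py '[[[0, 0.0027, 0, 0, 0, 0, 0], [0, 0.0053, 0, 0, 0, 0, 0], [0, 0.008, 0, 0, 0, 0, 0], [0, 0.008, 0, 0, 0, 0, 0]]]'; python3 edge.py
```

```text
t: 15.53
position: [434.3, -222.6, 28.6]
tcp_rot: [-179.9, 0.1, 177.9]
ft_force: [2.2, -4.7, 0.2]
opening: 0.002
grasp_force: 2.3
right edge (board frame): yaw,y0,n (np.float64(-4.47489095812226), np.float64(-54.2044601900867), 18)
front edge: yaw(-),x0,n (np.float64(0.36461815083286375), np.float64(48.369044133610814), 25)
t: 15.92
position: [428.3, -222.4, 28.6]
tcp_rot: [-179.9, 0.1, 177.9]
ft_force: [2.8, -4.5, 0.4]
opening: 0.004
grasp_force: 2.7
right edge (board frame): yaw,y0,n (np.float64(-1.2742083147678656), np.float64(-55.7991572898308), 25)
front edge: yaw(-),x0,n (np.float64(0.010657131521032226), np.float64(44.55568163960781), 27)
```

Scaled: 3 mm is 0.004, 2 mm is 0.0027.

```bash
python3 inch.py '[[[0, 0.0027, 0, 0, 0, 0, 0], [0, 0.004, 0, 0, 0, 0, 0], [0, 0.004, 0, 0, 0, 0, 0]]]'|grep -E 't:|pos|ft_'; python3 edge.py;  python3 inch.py '[[[0, 0.0027, 0, 0, 0, 0, 0], [0, 0.004, 0, 0, 0, 0, 0], [0, 0.004, 0, 0, 0, 0, 0]]]'|grep -E 't:|pos|ft_'; python3 edge.py
```

```text
t: 16.22
position: [425.4, -222.2, 28.6]
tcp_rot: [-179.9, 0.1, 177.9]
ft_force: [1.8, -3.7, -0.3]
right edge (board frame): yaw,y0,n (np.float64(-4.203377398268824), np.float64(-61.69223776594647), 28)
front edge: yaw(-),x0,n (np.float64(-0.17989935853415714), np.float64(35.81182524503135), 27)
t: 16.52
position: [422.7, -222.1, 28.8]
tcp_rot: [-179.9, 0.2, 177.9]
ft_force: [3.1, -3.2, 1.9]
right edge (board frame): yaw,y0,n (np.float64(-4.158695913464718), np.float64(-61.66862838798634), 27)
front edge: yaw(-),x0,n (np.float64(-0.10825028645371568), np.float64(32.6465313648454), 28)
```

The front edge has dropped off the lip: the apparent front line jumped back and the right side now looks tilted. I'll centre the fingers in the well and push forward.

Scaled: -21 mm is -0.028, -19 mm is -0.0253.

```bash
python3 inch.py '[[[0, -0.004, -0.0027, 0, 0, 0, 0], [0, -0.0067, -0.008, 0, 0, 0, 0], [0, -0.0093, -0.0133, 0, 0, 0, 0], [0, -0.012, -0.0187, 0.0013, 0, 0, 0], [0, -0.0147, -0.0187, 0.0027, 0, 0, 0], [0, -0.0187, -0.0187, 0.0027, 0, 0, 0], [0, -0.0227, -0.0187, 0.0027, 0, 0, 0], [0, -0.0253, -0.0187, 0.0027, 0, 0, 0], [0, -0.028, -0.0187, 0.0027, 0, 0, 0], [0, -0.028, -0.0187, 0.0027, 0, 0, 0]]]'; python3 edge.py 31;  python3 inch.py '[[[0, -0.0027, 0, 0, 0, 0, 0], [0, -0.0053, 0, 0, 0, 0, 0], [0, -0.008, 0, 0, 0, 0, 0], [0, -0.008, 0, 0, 0, 0, 0]]]'; python3 edge.py 31
```

```text
t: 17.4
position: [442.1, -236.2, 25.7]
tcp_rot: [180.0, 0.0, 177.9]
ft_force: [-0.1, -0.7, 0.6]
opening: 0.004
grasp_force: 0.6
right edge (board frame): yaw,y0,n (np.float64(-5.121399053752708), np.float64(-54.69343843055579), 20)
front edge: yaw(-),x0,n (np.float64(0.13541192318402023), np.float64(42.185006372801745), 28)
t: 17.78
position: [448.0, -236.2, 25.7]
tcp_rot: [180.0, -0.0, 177.9]
ft_force: [0.3, 0.1, -1.7]
opening: 0.004
grasp_force: 0.2
right edge (board frame): yaw,y0,n (np.float64(-5.577118108535546), np.float64(-53.68762763194949), 20)
front edge: yaw(-),x0,n (np.float64(0.2185199108262097), np.float64(44.16489203739166), 28)
```

Scaled: -5 mm is -0.0067, -4 mm is -0.0053.

```bash
python3 inch.py '[[[0, -0.0027, 0, 0, 0, 0, 0], [0, -0.0053, 0, 0, 0, 0, 0], [0, -0.0067, 0, 0, 0, 0, 0], [0, -0.0067, 0, 0, 0, 0, 0]]]'|grep -E 't:|pos|ft_'; python3 edge.py 31;  python3 inch.py '[[[0, -0.0027, 0, 0, 0, 0, 0], [0, -0.0053, 0, 0, 0, 0, 0], [0, -0.0067, 0, 0, 0, 0, 0], [0, -0.0067, 0, 0, 0, 0, 0]]]'|grep -E 't:|pos|ft_'; python3 edge.py 31
```

```text
t: 18.17
position: [452.1, -236.3, 25.6]
tcp_rot: [180.0, -0.1, 177.9]
ft_force: [-4.4, 0.6, 0.9]
right edge (board frame): yaw,y0,n (np.float64(-6.746099258976613), np.float64(-53.054470705921716), 22)
front edge: yaw(-),x0,n (np.float64(-0.08117498351584204), np.float64(45.16061610130914), 28)
t: 18.55
position: [456.8, -236.4, 25.4]
tcp_rot: [180.0, -0.1, 177.9]
ft_force: [-5.5, -1.1, -0.4]
right edge (board frame): yaw,y0,n (np.float64(-6.056723298525728), np.float64(-52.814892016253246), 19)
front edge: yaw(-),x0,n (np.float64(0.16633883488387838), np.float64(49.60474146455632), 28)
```

Scaled: -6 mm is -0.008, -4 mm is -0.0053.

```bash
python3 inch.py '[[[0, -0.0027, 0, 0, 0, 0, 0], [0, -0.0053, 0, 0, 0, 0, 0], [0, -0.008, 0, 0, 0, 0, 0], [0, -0.008, 0, 0, 0, 0, 0]]]'|grep -E 't:|pos|ft_'; python3 inch.py '[[[0, -0.002, 0, 0, 0, 0, 0], [0, -0.004, 0, 0, 0, 0, 0], [0, -0.004, 0, 0, 0, 0, 0]]]'|grep -E 't:|pos|ft_'; python3 edge.py 31
```

```text
t: 18.93
position: [462.2, -236.6, 25.2]
tcp_rot: [179.9, -0.2, 177.9]
ft_force: [-7.6, -1.3, -0.1]
t: 19.18
position: [464.7, -236.7, 24.9]
tcp_rot: [179.9, -0.3, 177.9]
ft_force: [-9.1, -2.0, -0.9]
right edge (board frame): yaw,y0,n (np.float64(-7.611134078397182), np.float64(-52.6185515017012), 18)
front edge: yaw(-),x0,n (np.float64(0.12773219157918908), np.float64(57.52793269430071), 27)
```

Scaled: -2 mm is -0.0027, -1 mm is -0.0013.

```bash
python3 inch.py '[[[0, -0.0013, 0, 0, 0, 0, 0], [0, -0.0027, 0, 0, 0, 0, 0], [0, -0.0027, 0, 0, 0, 0, 0]]]'|grep -E 't:|pos|ft_'; python3 inch.py '[[[0, -0.0009, 0, 0, 0, 0, 0], [0, -0.002, 0, 0, 0, 0, 0], [0, -0.002, 0, 0, 0, 0, 0]]]'|grep -E 't:|pos|ft_'; python3 edge.py 31
```

```text
t: 19.48
position: [466.3, -236.8, 24.8]
tcp_rot: [179.9, -0.3, 177.9]
ft_force: [-9.9, -3.1, -0.6]
t: 19.73
position: [467.5, -236.8, 24.7]
tcp_rot: [179.9, -0.3, 177.9]
ft_force: [-11.3, -3.2, 0.8]
right edge (board frame): yaw,y0,n (np.float64(-7.920169583134354), np.float64(-52.23098097732943), 16)
front edge: yaw(-),x0,n (np.float64(-0.22645710978615524), np.float64(60.02597189507965), 27)
```

Scaled: -1.5 mm is -0.002, -0.7 mm is -0.0009.

```bash
python3 inch.py '[[[0, -0.0009, 0, 0, 0, 0, 0], [0, -0.002, 0, 0, 0, 0, 0], [0, -0.002, 0, 0, 0, 0, 0]]]'|grep -E 't:|pos|ft_'; python3 inch.py '[[[0, -0.0009, 0, 0, 0, 0, 0], [0, -0.002, 0, 0, 0, 0, 0], [0, -0.002, 0, 0, 0, 0, 0]]]'|grep -E 't:|pos|ft_'; python3 edge.py 31
```

```text
t: 20.03
position: [467.6, -236.7, 24.5]
tcp_rot: [179.9, -0.5, 178.0]
ft_force: [-16.4, -4.8, 2.2]
t: 20.28
position: [467.7, -236.7, 24.1]
tcp_rot: [179.9, -0.7, 178.0]
ft_force: [-21.8, -4.4, 5.3]
right edge (board frame): yaw,y0,n (np.float64(-7.149755884640128), np.float64(-52.390887904925215), 18)
front edge: yaw(-),x0,n (np.float64(0.017585402439525437), np.float64(60.22213756726617), 26)
```

Scaled: 5 mm is 0.0067, 3 mm is 0.004.

```bash
python3 inch.py '[[[0, 0.0013, 0, 0.0013, 0, 0, 0], [0, 0.0013, 0, 0.004, 0, 0, 0], [0, 0.0013, 0, 0.0067, 0, 0, 0], [0, 0.0013, 0, 0.0067, 0, 0, 0]]]'|grep -E 't:|pos|ft_'; python3 inch.py '[[[0, 0, 0, 0.0013, 0, 0, 0], [0, 0, 0, 0.0027, 0, 0, 0], [0, 0, 0, 0.004, 0, 0, 0], [0, 0, 0, 0.004, 0, 0, 0]]]'|grep -E 't:|pos|ft_'; python3 edge.py 31
```

```text
t: 20.67
position: [467.2, -236.7, 18.9]
tcp_rot: [179.9, -0.6, 178.0]
ft_force: [-19.2, -4.6, 0.2]
t: 21.0
position: [467.2, -236.8, 17.3]
tcp_rot: [179.9, -0.6, 178.0]
ft_force: [-25.1, -1.9, 14.7]
right edge (board frame): yaw,y0,n (np.float64(-4.8841077374245945), np.float64(-55.916059354812916), 18)
front edge: yaw(-),x0,n (np.float64(-0.43499625556944116), np.float64(59.81935735534662), 27)
```

Scaled: 2 mm is 0.0027, 1 mm is 0.0013.

```bash
python3 inch.py '[[[0, 0.0013, 0, 0.0013, 0, 0, 0], [0, 0.0013, 0, 0.0027, 0, 0, 0], [0, 0.0013, 0, 0.0027, 0, 0, 0]]]'|grep -E 't:|pos|ft_'; python3 edge.py 28
```

```text
t: 21.3
position: [467.1, -236.6, 15.8]
tcp_rot: [179.9, -0.5, 178.0]
ft_force: [-22.7, -0.9, 16.9]
right edge (board frame): yaw,y0,n (np.float64(-4.5646085181264295), np.float64(-53.69763382731077), 19)
front edge: yaw(-),x0,n (np.float64(-0.43499625556946997), np.float64(61.2740718026791), 27)
```

Scaled: 1.4 mm is 0.0019, 0.7 mm is 0.0009.

```bash
python3 inch.py '[[[0, 0.0007, 0, 0.0009, 0, 0, 0], [0, 0.0007, 0, 0.0019, 0, 0, 0], [0, 0.0007, 0, 0.0019, 0, 0, 0]]]'|grep -E 't:|pos|ft_'; python3 pr.py | head -1; python3 pic.py pics/c7.png
```

```text
t: 21.6
position: [467.0, -236.6, 15.3]
tcp_rot: [179.9, -0.5, 178.0]
ft_force: [-24.4, 2.3, 25.5]
scene [253.8 231.1] [226.1 277.7]
```

View pics/c7.png

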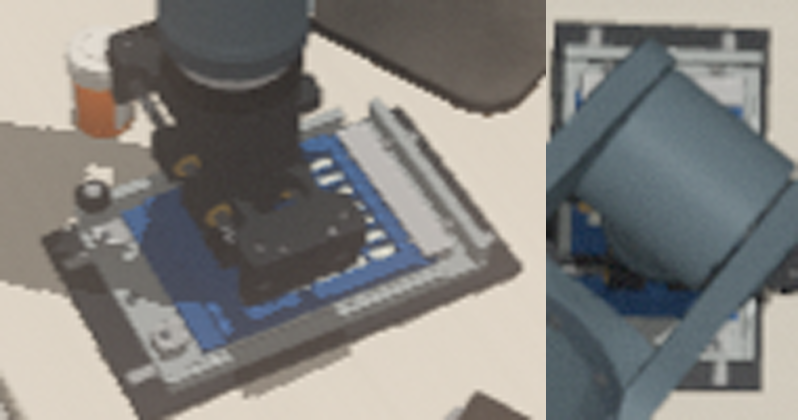

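The tray now lies flat in the pocket with both hooks exposed behind its back edge, at (115,235) and (170,345). The bar is pushed in. I'll ease back so the spring carries the back edge under the hooks.

Scaled: 12 mm is 0.016, -1.5 mm is -0.002.

```bash
python3 inch.py '[[[0, 0.0027, 0, -0.0013, 0, 0, 0], [0, 0.0053, 0, -0.002, 0, 0, 0], [0, 0.008, 0, -0.0027, 0, 0, 0], [0, 0.0107, 0, -0.0027, 0, 0, 0], [0, 0.0133, 0, -0.0027, 0, 0, 0], [0, 0.016, 0, -0.0027, 0, 0, 0], [0, 0.016, 0, -0.0027, 0, 0, 0]]]'|grep -E 't:|pos|ft_'; python3 edge.py 28;python3 inch.py '[[[0, 0.0027, 0, 0, 0, 0, 0], [0, 0.0053, 0, 0, 0, 0, 0], [0, 0.008, 0, 0, 0, 0, 0], [0, 0.0107, 0, 0, 0, 0, 0], [0, 0.0107, 0, 0, 0, 0, 0]]]'|grep -E 't:|pos|ft_'; python3 edge.py 28
```

```text
t: 22.38
position: [458.1, -236.3, 16.2]
tcp_rot: [180.0, -0.1, 177.9]
ft_force: [-6.5, -0.1, -1.8]
right edge (board frame): yaw,y0,n (np.float64(-3.6027847846287147), np.float64(-53.50577148525131), 23)
front edge: yaw(-),x0,n (np.float64(0.0907772928083153), np.float64(52.935422604196155), 26)
t: 22.85
position: [451.6, -237.1, 17.2]
tcp_rot: [-179.9, 0.1, 177.9]
ft_force: [-0.5, -0.4, 0.0]
right edge (board frame): yaw,y0,n (np.float64(-2.487409253780981), np.float64(-54.807766237813986), 22)
front edge: yaw(-),x0,n (np.float64(0.39274815803492047), np.float64(49.51676910198193), 28)
```

Scaled: 250 mm is 0.3333, 220 mm is 0.2933.

```bash
python3 inch.py '[[[0, 0, 0, -0.0067, 0, 0, 0], [0, 0, 0, -0.016, 0, 0, 0], [0, 0, 0, -0.04, 0, 0, 0], [0, 0, 0, -0.08, 0, 0, 0], [0, 0, 0, -0.1333, 0, 0, 0], [0, 0, 0, -0.1867, 0, 0, 0], [0, 0, 0, -0.24, 0, 0, 0], [0, 0.1333, 0.1333, -0.2533, 0, 0, 0], [0, 0.1333, 0.1867, -0.2533, 0, 0, 0], [0, 0.1333, 0.24, -0.2533, 0, 0, 0], [0, 0.1333, 0.2933, -0.2533, 0, 0, 0], [0, 0.1333, 0.3333, -0.2533, 0, 0, 0], [0, 0.1333, 0.3333, -0.2533, 0, 0, 0], [0, 0.1333, 0.3333, -0.2533, 0, 0, 0], [0, 0.1333, 0.3333, -0.2533, 0, 0, 0], [0, 0.1333, 0.3333, -0.2533, 0, 0, 0]]]'; python3 - <<'E'
from cell import arm, optics
from h import *
c=np.array([499.7,-242.3,0]);t=np.radians(-2.15)
S,Q=tray(arm,28)
for n in Q:
    W=np.array([plane(S[n],q,28 if n=="top" else 28) for q in Q[n]])-c; x=np.cos(t)*W[:,0]+np.sin(t)*W[:,1]; y=-np.sin(t)*W[:,0]+np.cos(t)*W[:,1]; print(n,np.c_[x,y])
for i in range(4): print(*tri(S["top"],Q["top"][i],S["scene"],Q["scene"][i]))
a=S["top"]["pixels"][128:228,235:310,::-1]; b=S["scene"]["pixels"][168:265,203:328,::-1]
f=lambda i,k:cv2.resize(i,None,fx=k,fy=k,interpolation=cv2.INTER_CUBIC)
B=f(b,4);A=f(a,3.88)[:388]; cv2.imwrite("pics/c8.png",np.hstack([B[:388],A]))
E
```

```text
t: 24.23
position: [360.1, 17.9, 207.4]
tcp_rot: [-180.0, 0.1, 178.1]
ft_force: [-0.1, -0.4, -0.0]
opening: 0.004
grasp_force: 0.0
top [[-87.2 -52.4]
 [ 53.5 -54.5]
 [ 49.6  55.2]
 [-85.7  55.3]]
scene [[-89.1 -54.3]
 [ 49.5 -55.3]
 [ 49.5  53.6]
 [-88.2  54. ]]
[ 410.2 -291.5   25.1] 1.221610834560582
[ 550.  -298.3   25.6] 3.373300600585858
[ 551.9 -189.1   26.1] 0.4445792984936712
[ 415.3 -183.5   25.7] 2.0247895211753515
```

View pics/c8.png

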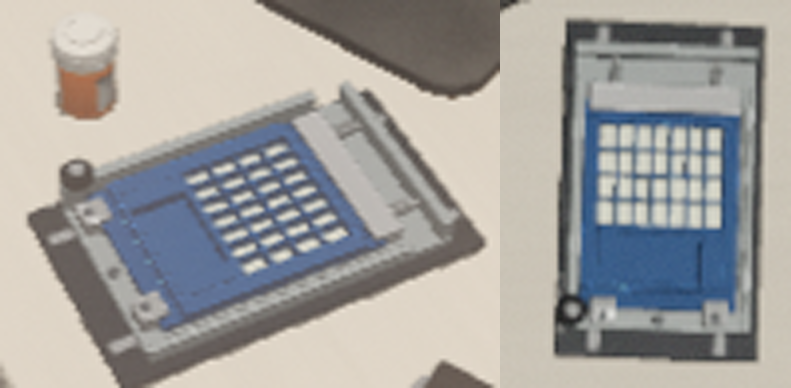

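The final picture shows both hook noses at (95,212) and (150,305) lapping about 7 mm over the tray's back edge. The bar's lip covers the front edge. All four corners stand at about the same height (25–26 mm), the tray is square to the bed, and the vial is in place.

```bash
python3 -c "
from cell import arm, optics
print(arm.observe()['dq'].round(2)); print(arm.finish_job())"
```

```text
[-1.36  0.79 -0.18  0.06  0.01  0.27]
the job is handed in; nothing more can be done
None
```

The tray is clipped into the nest: front edge under the bar's lip, back edge sprung home under both hooks, flat and square in the last pictures, and the job is handed in at about 24 s of the 54 s allowed.

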